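Release the ratchet of a stopper press and push its arm down

TASK

Seat the stopper of the bottle in the bench press, working with the fingertips. First press the thumb tab of the ratchet pawl well down so that the pawl swings clear of the teeth (it stays there), then push the raised press arm down by its paddle, past all the teeth, until the stopper is fully home. Leave the arm down and the pawl free, and leave the loose bottles where they stand.

Things in the scene. Friction and masses are not known exactly. Their poses are not given: they have to be found in the camera images.
- press: Bench stopper press: a steel base plate 310 x 120 x 15 mm fixed to the bench, with a grey two-cheek column (50 mm in x, top 185 mm high) and a fixed clear bottle under its arm. Origin: centre of the plate's underside. Press x runs along the plate from the paddle end (-x) to the pawl's thumb tab (+x), z up; the teeth and the pawl hook lie on its -y side.
- lever_pivot (a point): Hinge axis of the press arm, on the column (press frame 55, 0, 165 mm). The axis runs along press y.
- paddle_top (a point): Centre of the upper face of the black paddle at the free end of the arm, where to push down. The paddle is 66 mm along the arm, 95 mm wide, 14 mm thick; it moves on an arc of about 212 mm radius about lever_pivot, about 280 to 290 mm above the bench at the start and about 175 mm with the stopper home. Its face leans some 17 degrees from level at the start and at the end, opposite ways.
- press_arm (a joint): Angle of the press arm, rad: 0 fully raised (34 degrees up), grows as it goes down; level, stopper fully home, at 0.60. Starts at 0.02 to 0.10. With the pawl engaged a tooth stops it at about 0.14 (gives a little if pushed hard); more teeth at 0.35 and 0.57. Stiff hinge: stays where left; takes about 2 to 4 N at the paddle, 7 to 10 N while it drives the stopper (from 0.53 on).
- pawl_pivot (a point): Hinge axis of the pawl, along press y (press frame 111, -26, 110 mm).
- pawl_tab (a point): Centre of the upper face of the pawl's flat steel thumb tab, 56 mm (press x) by 40 mm (y), 8 mm thick, behind the column; press it down here. About 180 mm above the bench when engaged; it swings about pawl_pivot (64 mm in +x from the axis and 70 mm above it), so it goes down about 29 mm and outward (+x) about 21 mm when fully pressed.
- pawl (a joint): Angle of the pawl, rad: 0 to 0.03 at the start (engaged), growing as the tab is pressed down; clear of the teeth above about 0.16, end stop at 0.38. No return spring: a stiff hinge, about 3 N at the tab, stays where it is left. Counted as free above 0.22.
- stopper (a joint): How far the dark rubber stopper (27 mm wide, its top 141 mm above the bench at the start) has been pressed into the bottle, m: 0 at the start, end stop fully home at 0.008. The pad under the arm presses it.
- amber_a: Loose bystander: amber bottle, 54 mm wide, 105 mm high, upright on the bench beside the press; origin at the centre of its underside.
- amber_b: Loose bystander: smaller amber bottle, 48 mm wide, 90 mm high; origin at the centre of its underside.
- spare_bottle: Loose bystander: clear stoppered bottle, 50 mm wide, 118 mm high; origin at the centre of its underside.

How it is judged (in metres and radians):
On the way, in this order (a step that is already met when the one before it is completed fails the run):
1. the pawl is pressed free while the arm is still up (value of joint pawl above 0.22 rad and value of joint press_arm below 0.2 rad), for 0.2 s.
2. the arm is pushed down past its teeth and the stopper is home (value of joint press_arm above 0.575 rad and value of joint stopper above 0.0065 m), for 0.2 s.
At the end, for the whole second after the job is handed in: The pawl is free (beyond 0.22 rad), the arm rests down past its teeth (beyond 0.575 rad), the stopper is home to within 1.5 mm, and the three loose bottles stand upright within 30 mm of where they were (all of step 2 and value of joint pawl above 0.22 rad and velocity of joint press_arm between -0.05 and 0.05 rad/s and distance of each of amber_a, amber_b, spare_bottle from where it was at the start of the episode below 0.03 m and angle between each of amber_a, amber_b, spare_bottle's own z axis and vertical below 0.2 rad); the robot touches nothing.
It fails at once if the arm is forced over its teeth with the pawl engaged (value of joint press_arm above 0.25 rad and value of joint pawl below 0.12 rad).
It fails at once if a loose bottle is lifted, carried or knocked (distance of any of amber_a, amber_b, spare_bottle from where it was at the start of the episode above 0.03 m or angle between any of amber_a, amber_b, spare_bottle's own z axis and vertical above 0.3 rad).
It also fails if it takes over 45 s, if anything falls off the work surface, if the arm or the gripper's body presses on something with over 40 N, if the wrist force passes 120 N, or if a joint passes its speed limit or range.

ROBOT

A 7-joint arm with a two-finger parallel gripper is mounted at the origin on the work surface. World frame = base frame: x ahead of the robot, y to its left, z up, the work surface at z = 0. Lengths are in m, angles in degrees, forces in N, time in s.
With the tool pointing down it reaches from about 0.35 to 0.9 m from the base axis. Payload 19.9 kg.
Tool frame: the origin (TCP) lies between the finger pads; the fingertips stand 17 mm ahead of it and the grasp point (between the pads) lies 2 mm behind it; z points along the fingers, y is the line along which they close (so a half turn about z gives the same grasp; the last joint's range is limited). The gripper opens to 85 mm and grips with 20 to 120 N. Pads are 22 mm wide; open, the fingers measure 114 mm over their backs; the gripper's body (76 mm by 85 mm) begins 54 mm behind the grasp point. The pads swing forward as they close: fully open they stand 13 mm farther back than shut.
Start: joints at [-67.408, 23.915, -0.59, 92.452, 0.269, 63.638, -3.037], TCP at [0.264, 0.567, 0.248] pointing down, gripper open.
Joint ranges: [-161.28, 161.28], [-22.2, 115.67], [-73.04, 71.86], [3.21, 147.25], [-68.34, 248.33], [10.77, 114.83], [-161.83, 161.83]. Speed limits (degrees/s): [108.29, 108.29, 136.94, 136.94, 172.46, 172.46, 172.46].

INTERFACE

Orientations are given as a 3x3 rotation matrix whose columns are the frame's x, y, z axes.
In Python, from bench import * gives the robot as it stands. The module is installed in compiled form; this text tells all that it offers.
- The arm moves only by the tool step_arm, never from a script. Its argument "targets" is a list of rows, each an object with "travel": the shift along the tool's x, y, z in mm, a list of three; "rot": the turn, a rotation vector about the tool's x, y, z in rad, a list of three. A call has 1 to 20 rows; each row shifts and turns the commanded pose from where the row before left it, along the tool's axes as they then stand; what a row does not reach is not made up. A row lasts 1/8 s, in which the tool goes at most 62.5 mm and 10.7 degrees, less where a joint would pass 70% of its speed; a pose out of reach is approached as far as the arm can. A call with a gripper value outside its range is refused whole. "jaw" is the finger opening in mm, from 0 to 85.4, set as the call begins (left out, the last holds). The fingers move at their own pace and stop on an object; the grip force is fixed at half the most. Time passes only in rows, so rows that do not move let the fingers close. It gives the time, the measured TCP pose, the force, the opening and the grip force at its end, in the units of the state.
- get_state(): the state, without advancing time (a new reading comes with each control period).
- capture(name): name is "scene" or "top" or "wrist"; returns a dict with "image" (420x560x3 uint8, red, green, blue), "depth" (420x560 float32, m along the optical axis (not along the pixel's ray), 0 where there is no reading), "fx", "fy", "cx", "cy" (pixels), "R" (3x3) and "t" (3): a world point X has camera coordinates R X + t. Camera axes: x right, y down, z forward; pixel columns grow to the right and rows downward; lengths in m; the calibration is good to about 2 mm. A picture is of the moment at which its call begins.
- close_job(): hands the job in; it is judged then, once.
Trained networks look in a picture, given as the dict that the camera call returned (one of the last four; its "shot" number tells which), for a name from the list of things; names that differ only in an ending like _2 or _b are one class to them, and where a whole thing is asked for, a point or a joint stands for the part that bears it (a point fixed in the world has none). Each returns a list of dicts, best first, with "p" (0 to 1); they miss things now and then, are a little off and sometimes report something else, mostly with a low value. They report only what shows in the picture. A call takes as long as a camera call.
- outline_of(target, picture): "region" (420x560 bool, what is visible of it) and "xy" ([column, row] in pixels, amid what is visible of it).
- tip_of(target, picture): "xy" ([column, row] in pixels: a listed point, or the origin of a listed thing).
The state is a dict: "time_s": time; "joint_positions": joint angles; "dq": joint speeds; "effort": joint torques, N m; "tool_pos": TCP position; "tool_rot": TCP orientation; "force": force on the tool from outside, world axes, zero at the start; "wrist_torque": the same for the moment, N m; "grip_width": finger opening in m; "finger_force": force on a finger pad.
Only numpy, scipy, OpenCV 4.12 (cv2) and the standard library are available. Lean on these libraries where they do the work, as an engineer would, in place of code of your own. Each camera call takes 0.05 s, during which the arm holds its last target. There are 200 camera calls.

## Working session

There is one attempt and no reset: what is moved stays moved. The work goes in short steps, Python scripts to look and compute and a tool call to move; the robot and the scene stay as the last step left them, time stands still between calls to the robot, and variables do not carry over. Pictures are saved under pics/ and viewed, at most 10 in all, crops included, and the job is handed in when it is done.

Besides the shell and the picture viewer there is one more tool, called as name(argument=value, ...), one argument or row to a line, values as JSON. step_arm: Moves the arm, as the interface text tells. Its arguments: {"type":"object","properties":{"targets":{"type":"array","items":{"type":"object","properties":{"travel":{"type":"array","items":{"type":"number"}},"rot":{"type":"array","items":{"type":"number"}}}}},"jaw":{"type":"number"}},"required":["targets"]}

```bash
mkdir -p pics
cat > h.py <<'E'
from bench import *
import numpy as np, cv2
def px2w(c,xy,d=None):
    u,v=[int(round(a)) for a in xy]
    if d is None:
        p=c["depth"][max(v-2,0):v+3,max(u-2,0):u+3]; p=p[p>0]; d=np.median(p) if p.size else np.nan
    X=np.array([(xy[0]-c["cx"])/c["fx"]*d,(xy[1]-c["cy"])/c["fy"]*d,d])
    return c["R"].T@(X-c["t"])
E
python3 - <<'E'
from h import *
np.set_printoptions(precision=4,suppress=True)
s=get_state();print(s["tool_pos"],s["tool_rot"])
ims=[]
for n in("scene","top"):
    c=capture(n);im=c["image"][:,:,::-1].copy()
    print(n,"cam",-c["R"].T@c["t"])
    for t in("paddle_top","pawl_tab","lever_pivot","pawl_pivot","press"):
        for r in tip_of(t,c)[:1]:
            print(t,round(r["p"],2),np.round(r["xy"],1),px2w(c,r["xy"]));cv2.circle(im,tuple(int(a) for a in r["xy"]),3,(0,0,255),-1);cv2.putText(im,t,tuple(int(a) for a in r["xy"]),0,.4,(0,0,255))
    for t in("amber_a","spare_bottle"):
        for r in outline_of(t,c)[:3]: print(t,round(r["p"],2),np.round(r["xy"],1),px2w(c,r["xy"]))
    cv2.imwrite(f"pics/{n}0.png",im)
E
```

```text
[0.2637 0.5663 0.2477] [[-0.9065  0.4221 -0.0004]
 [ 0.4221  0.9065 -0.0012]
 [-0.0001 -0.0012 -1.    ]]
scene cam [1.0278 0.1856 0.9768]
paddle_top 0.77 [295.3 271.7] [0.6898 0.0861 0.2803]
pawl_tab 0.89 [366.8 182.7] [0.3924 0.1349 0.1802]
lever_pivot 0.9 [330.4 223.5] [0.5138 0.0969 0.1754]
pawl_pivot 0.96 [352.6 224.1] [0.5027 0.1382 0.1822]
press 0.84 [310.9 286.1] [0.7044 0.118  0.2814]
amber_a 0.78 [385.3 263.1] [0.4913 0.225  0.0631]
amber_a 0.68 [241.4 294.2] [ 0.6804 -0.0248  0.0782]
spare_bottle 0.63 [346.6 333.9] [0.6804 0.1959 0.0857]
top cam [0.4459 0.0216 0.8841]
paddle_top 0.6 [229.9  97.5] [0.6931 0.0825 0.2797]
pawl_tab 0.96 [199.9 296.6] [0.3931 0.1404 0.1792]
lever_pivot 0.91 [229.2 222.3] [0.5152 0.0935 0.1751]
pawl_pivot 0.58 [209.9 255.7] [0.4603 0.1312 0.1352]
amber_a 0.72 [171.1 250.3] [0.4724 0.2115 0.0833]
amber_a 0.71 [300.  155.7] [ 0.6533 -0.035   0.0859]
spare_bottle 0.73 [184.5 157.5] [0.65   0.1885 0.089 ]
```

View pics/scene0.png

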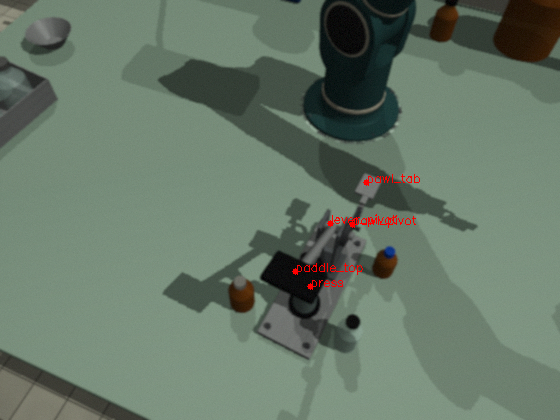

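View pics/top0.png

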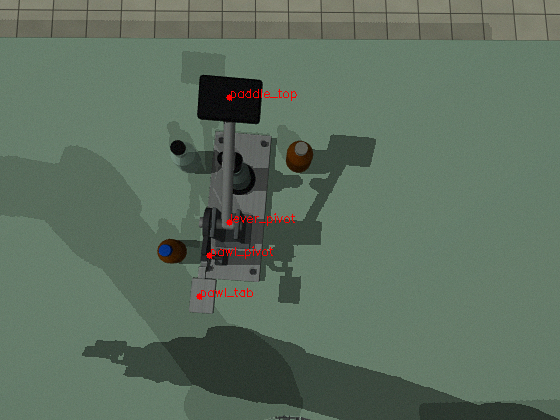

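The scene picture shows the press's paddle at (295,272) and its tab at (367,183). In the top view they are at (230,98) and (200,297), with the bottles beside the plate and nothing over the tab. The network points agree with the pictures. First I'll move above the tab with the jaw closed.

step_arm(
  jaw=0,
  targets=[
    {"travel":[-24,-28,0]},
    {"travel":[-24,-28,0]},
    {"travel":[-24,-28,0]},
    {"travel":[-24,-28,0]},
    {"travel":[-24,-28,0]},
    {"travel":[-24,-28,0]},
    {"travel":[-24,-28,0]},
    {"travel":[-24,-28,0]},
    {"travel":[-24,-28,0]},
    {"travel":[-24,-28,0]},
    {"travel":[-24,-28,0]},
    {"travel":[-24,-28,0]},
    {"travel":[0,0,0]},
    {"travel":[0,0,0]},
  ],
)

```text
$.targets[0]: bad value
```

step_arm(
  jaw=0,
  targets=[
    {"travel":[-24,-28,0],"rot":[0,0,0]},
    {"travel":[-24,-28,0],"rot":[0,0,0]},
    {"travel":[-24,-28,0],"rot":[0,0,0]},
    {"travel":[-24,-28,0],"rot":[0,0,0]},
    {"travel":[-24,-28,0],"rot":[0,0,0]},
    {"travel":[-24,-28,0],"rot":[0,0,0]},
    {"travel":[-24,-28,0],"rot":[0,0,0]},
    {"travel":[-24,-28,0],"rot":[0,0,0]},
    {"travel":[-24,-28,0],"rot":[0,0,0]},
    {"travel":[-24,-28,0],"rot":[0,0,0]},
    {"travel":[-24,-28,0],"rot":[0,0,0]},
    {"travel":[-24,-28,0],"rot":[0,0,0]},
    {"travel":[0,0,0],"rot":[0,0,0]},
    {"travel":[0,0,0],"rot":[0,0,0]},
  ],
)

```text
time_s: 2.55
tool_pos: [0.383, 0.1408, 0.2484]
tool_rot: [[-0.907, 0.422, 0.0], [0.422, 0.907, 0.0], [-0.0, 0.0, -1.0]]
force: [-0.8, 0.4, -0.0]
grip_width: 0.0002
finger_force: 0.0
```

step_arm(
  targets=[
    {"travel":[0,0,20],"rot":[0,0,0]},
    {"travel":[0,0,20],"rot":[0,0,0]},
    {"travel":[0,0,6],"rot":[0,0,0]},
    {"travel":[0,0,4],"rot":[0,0,0]},
    {"travel":[0,0,4],"rot":[0,0,0]},
    {"travel":[0,0,4],"rot":[0,0,0]},
    {"travel":[0,0,0],"rot":[0,0,0]},
  ],
)

```text
time_s: 3.42
tool_pos: [0.3829, 0.1406, 0.1904]
tool_rot: [[-0.907, 0.422, -0.0], [0.422, 0.907, 0.0], [0.0, 0.0, -1.0]]
force: [-1.4, -0.9, 1.2]
grip_width: -0.0002
finger_force: 0.6
```

Run:
```python
from h import *
s=get_state();print(s["tool_pos"],s["force"])
c=capture("scene");im=c["image"][:,:,::-1][130:330,230:430]
cv2.imwrite("pics/s1.png",cv2.resize(im,None,fx=3,fy=3))
for r in tip_of("pawl_tab",c)[:1]: print(r["p"],r["xy"],px2w(c,r["xy"]))
```

```text
[0.38288676 0.14061832 0.19043871] [-1.44096559 -0.8535526   1.23896314]
0.58 [369.1, 182.5] [0.39294535 0.13935061 0.18387873]
```

View pics/s1.png

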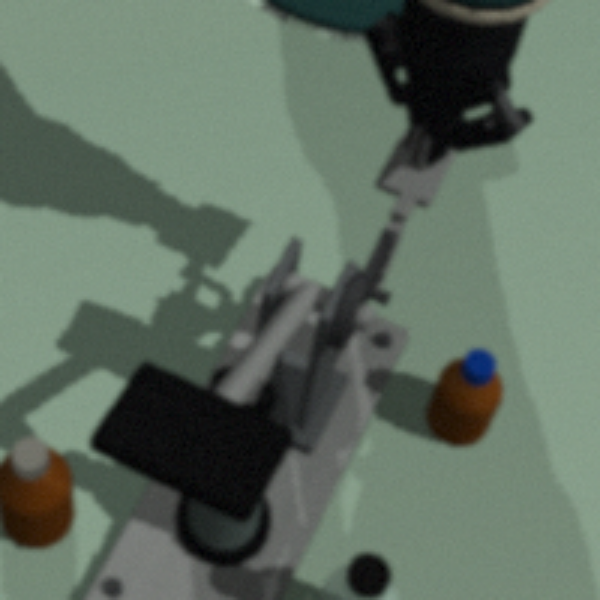

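The crop shows the closed fingertips on the outer half of the tab, at about (430,160), and the hook is still near the column. I'll keep pressing.

step_arm(
  targets=[
    {"travel":[0,0,3],"rot":[0,0,0]},
    {"travel":[0,0,3],"rot":[0,0,0]},
    {"travel":[0,0,3],"rot":[0,0,0]},
    {"travel":[0,0,3],"rot":[0,0,0]},
    {"travel":[0,0,2],"rot":[0,0,0]},
    {"travel":[0,0,0],"rot":[0,0,0]},
  ],
)

```text
time_s: 4.28
tool_pos: [0.3821, 0.1407, 0.1761]
tool_rot: [[-0.907, 0.421, -0.002], [0.421, 0.907, -0.0], [0.002, -0.001, -1.0]]
force: [-7.2, 1.1, 6.2]
grip_width: 0.0002
finger_force: 4.2
```

Run:
```python
from h import *
s=get_state();print(s["tool_pos"],s["force"])
for n in ("scene","top"):
  c=capture(n)
  for r in outline_of("pawl_tab",c)[:1]: print(r["p"],r["xy"],px2w(c,r["xy"]))
  for r in tip_of("pawl_tab",c)[:1]: print(r["p"],r["xy"],px2w(c,r["xy"]))
im=c["image"][:,:,::-1][200:340,150:290]
cv2.imwrite("pics/t1.png",cv2.resize(im,None,fx=4,fy=4))
```

```text
[0.38205999 0.14067308 0.17614327] [-7.24826364  1.0794804   6.18144325]
0.56 [362.1, 192.3] [0.40480971 0.13167795 0.160429  ]
0.58 [368.3, 185.3] [0.39199519 0.13924099 0.17303013]
0.72 [225.2, 116.0] [0.66646519 0.09006732 0.27362261]
0.52 [226.5, 96.8] [0.69418152 0.08757881 0.2798296 ]
```

View pics/t1.png

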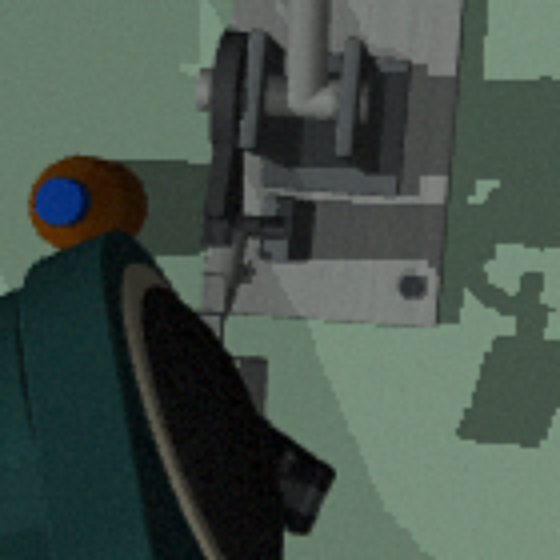

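The top view shows the tab mostly hidden under the wrist. The fingertip height implies about 0.3 rad, so I'll press a little further along the arc.

step_arm(
  targets=[
    {"travel":[1,-0.5,2],"rot":[0,0,0]},
    {"travel":[1,-0.5,2],"rot":[0,0,0]},
    {"travel":[1,-0.5,1],"rot":[0,0,0]},
    {"travel":[0,0,0],"rot":[0,0,0]},
    {"travel":[0,0,0],"rot":[0,0,0]},
  ],
)

```text
time_s: 5.2
tool_pos: [0.38, 0.1409, 0.1721]
tool_rot: [[-0.907, 0.422, 0.001], [0.422, 0.907, 0.001], [-0.0, 0.001, -1.0]]
force: [-8.5, 1.4, 21.5]
grip_width: 0.0002
finger_force: 11.2
```

Force has risen to 21 N, so the pawl is at its end stop. I'll lift and move clear.

step_arm(
  targets=[
    {"travel":[0,0,-10],"rot":[0,0,0]},
    {"travel":[0,0,-25],"rot":[0,0,0]},
    {"travel":[0,0,-40],"rot":[0,0,0]},
    {"travel":[0,0,-40],"rot":[0,0,0]},
    {"travel":[0,0,-40],"rot":[0,0,0]},
    {"travel":[0,0,-33],"rot":[0,0,0]},
    {"travel":[0,-30,0],"rot":[0,0,0]},
    {"travel":[0,0,0],"rot":[0,0,0]},
  ],
)

```text
time_s: 6.2
tool_pos: [0.3668, 0.1119, 0.36]
tool_rot: [[-0.906, 0.424, 0.001], [0.424, 0.906, 0.001], [-0.001, 0.001, -1.0]]
force: [0.6, 0.4, -0.9]
grip_width: 0.0
finger_force: 0.0
```

Run:
```python
from h import *
s=get_state();print(s["tool_pos"],s["force"])
for n in ("scene","top"):
  c=capture(n)
  for t in("pawl_tab","paddle_top"):
    for r in tip_of(t,c)[:1]: print(n,t,r["p"],r["xy"],px2w(c,r["xy"]))
  if n=="scene":
    im=c["image"][:,:,::-1][130:330,230:430]
    cv2.imwrite("pics/s2.png",cv2.resize(im,None,fx=3,fy=3))
```

```text
[0.36682871 0.11187498 0.35996869] [ 0.62091312  0.39408309 -0.88322271]
scene pawl_tab 0.72 [368.7, 182.6] [0.36520092 0.13656611 0.14847996]
scene paddle_top 0.86 [294.3, 273.9] [0.69410964 0.08603649 0.28040708]
top pawl_tab 0.88 [202.8, 306.3] [0.37476105 0.13988703 0.15180434]
top paddle_top 0.76 [228.1, 102.1] [0.68643069 0.08530191 0.27842644]
```

View pics/s2.png

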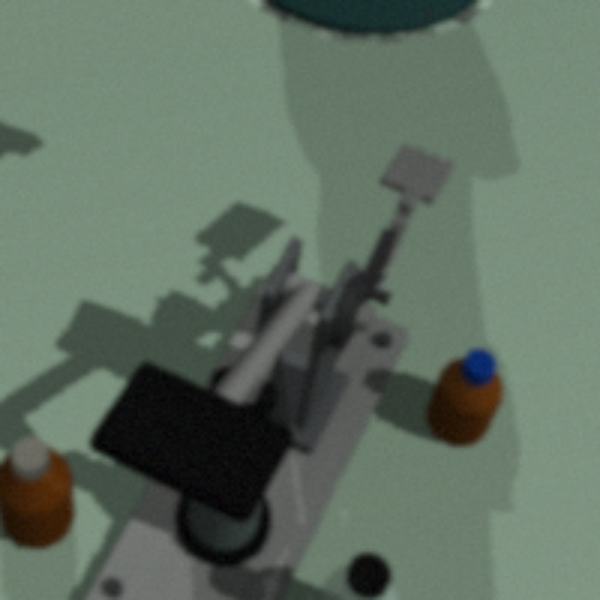

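The tab now sits lower and further out, at about z 0.150 m (crop position (418,172)), so the pawl is at its end stop. The arm is still up. Next is the paddle.

step_arm(
  targets=[
    {"travel":[-31,11,0],"rot":[0,0,0]},
    {"travel":[-31,11,0],"rot":[0,0,0]},
    {"travel":[-31,11,0],"rot":[0,0,0]},
    {"travel":[-31,11,0],"rot":[0,0,0]},
    {"travel":[-31,11,0],"rot":[0,0,0]},
    {"travel":[-31,11,0],"rot":[0,0,0]},
    {"travel":[-31,11,0],"rot":[0,0,0]},
    {"travel":[-31,11,0],"rot":[0,0,0]},
    {"travel":[-31,11,0],"rot":[0,0,0]},
    {"travel":[-31,11,0],"rot":[0,0,0]},
    {"travel":[0,0,20],"rot":[0,0,0]},
    {"travel":[0,0,20],"rot":[0,0,0]},
    {"travel":[0,0,10],"rot":[0,0,0]},
    {"travel":[0,0,0],"rot":[0,0,0]},
  ],
)

```text
time_s: 8.25
tool_pos: [0.6944, 0.0823, 0.3087]
tool_rot: [[-0.907, 0.422, -0.001], [0.422, 0.907, -0.0], [0.001, -0.001, -1.0]]
force: [0.8, 0.2, -0.3]
grip_width: -0.0002
finger_force: 0.0
```

step_arm(
  targets=[
    {"travel":[0,0,6],"rot":[0,0,0]},
    {"travel":[0,0,5],"rot":[0,0,0]},
    {"travel":[-2.5,1,5],"rot":[0,0,0]},
    {"travel":[-2.5,1,5],"rot":[0,0,0]},
    {"travel":[-2.5,1,5],"rot":[0,0,0]},
    {"travel":[-2.5,1,5],"rot":[0,0,0]},
    {"travel":[-2,1,5],"rot":[0,0,0]},
    {"travel":[-2,1,5],"rot":[0,0,0]},
    {"travel":[-2,1,5],"rot":[0,0,0]},
    {"travel":[-2,1,5],"rot":[0,0,0]},
    {"travel":[0,0,0],"rot":[0,0,0]},
  ],
)

```text
time_s: 9.62
tool_pos: [0.7141, 0.0818, 0.2577]
tool_rot: [[-0.907, 0.422, -0.001], [0.422, 0.907, -0.0], [0.001, -0.0, -1.0]]
force: [-0.5, -0.1, -0.7]
grip_width: -0.0003
finger_force: 0.0
```

Run:
```python
from h import *
s=get_state();print(s["tool_pos"],s["force"])
c=capture("scene")
im=c["image"][:,:,::-1][130:330,230:430]
cv2.imwrite("pics/s3.png",cv2.resize(im,None,fx=3,fy=3))
```

```text
[0.71410793 0.08184391 0.25765489] [-0.49342575 -0.12933407 -0.71179088]
```

View pics/s3.png

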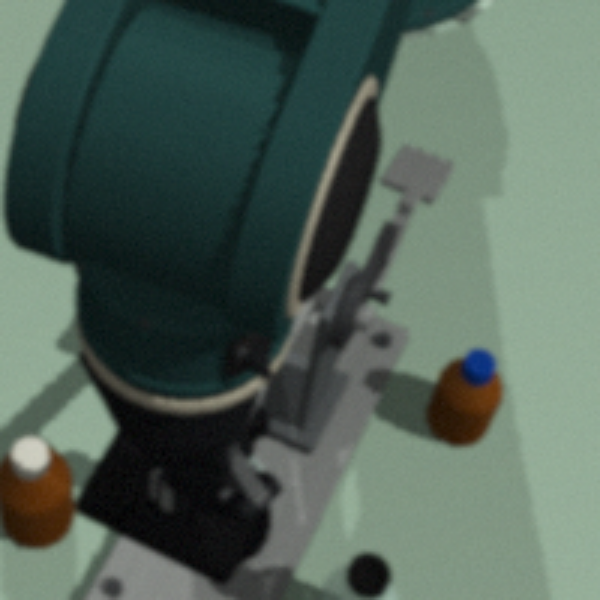

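The paddle has moved down with the fingertips (its near corner is now at about (220,580)), the pawl tab hasn't moved and the bottles are standing. I'll keep following the arc.

step_arm(
  targets=[
    {"travel":[-1.5,0.7,5],"rot":[0,0,0]},
    {"travel":[-1.5,0.7,5],"rot":[0,0,0]},
    {"travel":[-1.5,0.7,5],"rot":[0,0,0]},
    {"travel":[-1.5,0.7,5],"rot":[0,0,0]},
    {"travel":[-1,0.5,5],"rot":[0,0,0]},
    {"travel":[-1,0.5,5],"rot":[0,0,0]},
    {"travel":[-1,0.5,5],"rot":[0,0,0]},
    {"travel":[-1,0.5,5],"rot":[0,0,0]},
    {"travel":[-0.5,0,4],"rot":[0,0,0]},
    {"travel":[-0.5,0,4],"rot":[0,0,0]},
    {"travel":[0,0,4],"rot":[0,0,0]},
    {"travel":[0,0,4],"rot":[0,0,0]},
    {"travel":[0,0,0],"rot":[0,0,0]},
  ],
)

```text
time_s: 11.3
tool_pos: [0.7268, 0.0814, 0.2027]
tool_rot: [[-0.907, 0.422, 0.002], [0.422, 0.907, 0.0], [-0.002, 0.001, -1.0]]
force: [3.2, -0.5, 4.1]
grip_width: -0.0001
finger_force: 2.3
```

step_arm(
  targets=[
    {"travel":[0,0,3],"rot":[0,0,0]},
    {"travel":[0,0,3],"rot":[0,0,0]},
    {"travel":[0,0,3],"rot":[0,0,0]},
    {"travel":[0,0,2],"rot":[0,0,0]},
    {"travel":[0,0,0],"rot":[0,0,0]},
    {"travel":[0,0,0],"rot":[0,0,0]},
  ],
)

```text
time_s: 12.05
tool_pos: [0.7276, 0.0813, 0.1932]
tool_rot: [[-0.907, 0.422, 0.004], [0.422, 0.907, 0.0], [-0.004, 0.002, -1.0]]
force: [4.4, -0.2, 15.4]
grip_width: -0.0002
finger_force: 8.0
```

step_arm(
  targets=[
    {"travel":[0,0,1],"rot":[0,0,0]},
    {"travel":[0,0,1],"rot":[0,0,0]},
    {"travel":[0,0,0],"rot":[0,0,0]},
    {"travel":[0,0,0],"rot":[0,0,0]},
  ],
)

```text
time_s: 12.55
tool_pos: [0.7277, 0.0813, 0.1926]
tool_rot: [[-0.907, 0.422, 0.005], [0.422, 0.907, 0.001], [-0.004, 0.003, -1.0]]
force: [-0.9, -0.8, 28.4]
grip_width: 0.0002
finger_force: 13.3
```

The force reached 28 N with almost no further motion, so the arm is at its end stop. I'll lift away and check.

step_arm(
  targets=[
    {"travel":[0,0,-5],"rot":[0,0,0]},
    {"travel":[0,0,-20],"rot":[0,0,0]},
    {"travel":[0,0,-40],"rot":[0,0,0]},
    {"travel":[0,0,-40],"rot":[0,0,0]},
    {"travel":[0,0,-40],"rot":[0,0,0]},
    {"travel":[25,-40,0],"rot":[0,0,0]},
    {"travel":[25,-40,0],"rot":[0,0,0]},
    {"travel":[25,-40,0],"rot":[0,0,0]},
    {"travel":[25,-40,0],"rot":[0,0,0]},
    {"travel":[25,-40,0],"rot":[0,0,0]},
    {"travel":[25,-40,0],"rot":[0,0,0]},
    {"travel":[0,0,0],"rot":[0,0,0]},
  ],
)

```text
time_s: 14.05
tool_pos: [0.4868, -0.0748, 0.3356]
tool_rot: [[-0.905, 0.425, 0.001], [0.425, 0.905, 0.001], [-0.0, 0.002, -1.0]]
force: [0.7, 0.7, 0.1]
grip_width: -0.0001
finger_force: 0.0
```

Run:
```python
from h import *
s=get_state();print(s["tool_pos"],s["force"])
for n in ("scene","top"):
  c=capture(n)
  for t in("pawl_tab","paddle_top"):
    for r in tip_of(t,c)[:1]: print(n,t,r["p"],r["xy"],px2w(c,r["xy"]))
  for t in("amber_a","spare_bottle"):
    for r in outline_of(t,c)[:3]: print(t,round(r["p"],2),np.round(r["xy"],1),px2w(c,r["xy"]))
  if n=="scene":
    im=c["image"][:,:,::-1][150:350,210:410]
    cv2.imwrite("pics/s4.png",cv2.resize(im,None,fx=3,fy=3))
```

```text
[ 0.48678991 -0.07482429  0.33556891] [0.68137733 0.65339962 0.09324415]
scene pawl_tab 0.86 [370.6, 184.0] [0.36632411 0.14135492 0.14729345]
scene paddle_top 0.93 [286.4, 315.2] [0.72402824 0.08730074 0.17609634]
amber_a 0.91 [384.8 263. ] [0.49160511 0.22394266 0.06328626]
amber_a 0.75 [241.4 290.8] [ 0.67653767 -0.02615849  0.08538142]
amber_a 0.55 [299.7 307. ] [0.70387481 0.10411753 0.18354334]
spare_bottle 0.83 [348.3 335.4] [0.68153992 0.19979915 0.08460183]
top pawl_tab 0.84 [201.5, 309.5] [0.36925161 0.14239596 0.14946959]
top paddle_top 0.69 [236.1, 104.8] [0.7219371  0.08202696 0.17655009]
amber_a 0.89 [171.2 251.4] [0.47031571 0.21110432 0.08396022]
amber_a 0.86 [300.4 158.1] [ 0.64979522 -0.03611435  0.08065287]
spare_bottle 0.68 [182.4 155.2] [0.65134126 0.18987891 0.10149629]
spare_bottle 0.66 [229.  123.8] [0.74732441 0.11234435 0.00093004]
spare_bottle 0.25 [233.7 201.1] [0.57486496 0.1003246  0.01686667]
```

View pics/s4.png

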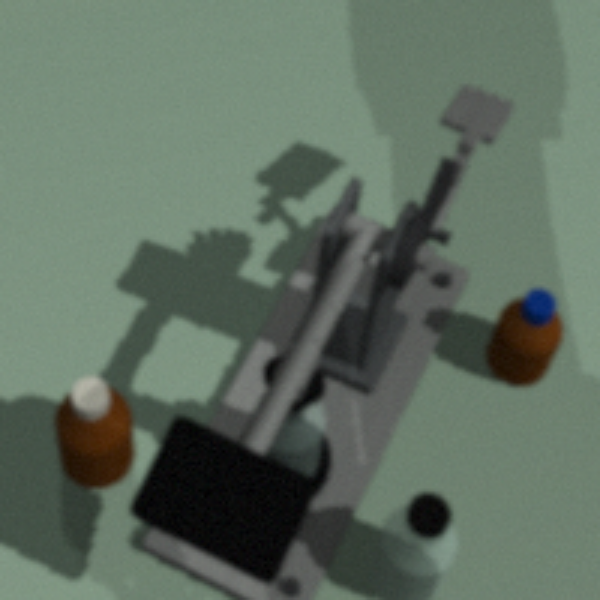

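The final picture shows the paddle down at z 0.176 m (crop position about (228,500)). The pawl tab is still pressed at z 0.148 m, at (478,112), and all three bottles stand where they were. The robot is clear, so I'm handing it in.

```bash
python3 -c "
from bench import *
print(close_job())"
```

```text
the job is handed in; nothing more can be done
None
```

The job is handed in, with no verdict returned: the camera check showed the pawl still pressed free, the arm down at its end stop (paddle at 176 mm, so the stopper should be home) and the three loose bottles standing where they were.

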